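Screw down the short foot of the rocking bakery scale

TASK

The bench scale rocks because one of its two orange-knobbed screw feet is wound up too short. Turn that knob clockwise (seen from above) until its white pointer meets the white line on the scale, so that the scale stands level and firm on all four feet. Leave the other knob at its setting, the scale where it stands and the bread roll lying on the pan, and let go of everything.

Things in the scene. Friction and masses are not known exactly. Their poses are not given: they have to be found in the camera images.
- scale: Grey 200 mm square bench scale, 3 kg, loose, any yaw, top 46 mm up; 100 mm steel pan mid (62 mm up); black read-out 80 mm wide, 68 mm up, on its front (-x) edge. Origin: base centre, at the feet's underside; z up, y left of x. Fixed feet at (78, 78), (78, -78) mm; screw feet, axis vertical: foot_a at (-78, 78), foot_b at (-78, -78). Tilts 1 to 3 deg down to foot_a while that is short.
- foot_a (a joint): The short foot: 30 mm pad, stud and orange knob in one; pad stays on the bench. Knob: 32 mm disc, on it a bar 46 long, 14 thick, 56 to 84 mm above the bench, white pointer on one end. Rad: 0 = pointer along scale +x, on the white line beside it, foot level with the others; grows clockwise from above, 20 mm of foot a turn. Starts -1.35 to -0.75; about 0.15 N m, stays as left; stops -2, 1.
- foot_b (a joint): The other screw foot, at scale (-78, -78) mm: same looks, sizes, white line and sense of joint value as foot_a. It is rightly set, its value within 0.1 rad of 0 (pointer on its line), and is to be left so.
- roll: A round brown bread roll, 74 mm in diameter, 39 mm high, 90 g, lying loose on the middle of the scale's pan. Origin: centre of its underside.
Not all that is in view belongs to the job. Of the things that look like the roll, the middle-sized one is meant.

How it is judged (in metres and radians):
At the end, for the whole second after the job is handed in: The scale is level within 0.7 degrees (0.012 rad) and at rest, foot_a's knob within 0.35 rad (20 degrees) of its line and foot_b's within 0.3 rad of its own, the scale within 30 mm of where it stood, and the roll lying flat and still on the pan within 30 mm of its middle (angle between scale's own z axis and vertical below 0.012 rad and value of joint foot_a between -0.35 and 0.35 rad and value of joint foot_b between -0.3 and 0.3 rad and distance of scale from where it was at the start of the episode below 0.03 m and horizontal distance between roll and scale below 0.03 m and z of roll in the frame of scale above 0.055 m and angle between roll's own z axis and vertical below 0.15 rad and linear speed of each of scale, roll below 0.02 m/s and angular speed of scale below 0.05 rad/s); the robot touches nothing.
It fails at once if foot_b is turned by more than 0.35 rad off its line (value of joint foot_b below -0.35 rad or value of joint foot_b above 0.35 rad).
It fails at once if the scale is tipped by more than 7 degrees (0.12 rad) (angle between scale's own z axis and vertical above 0.12 rad).
It fails at once if the roll comes off the pan (z of roll in the frame of scale below 0.045 m).
It also fails if it takes over 32 s, if anything falls off the work surface, if the arm or the gripper's body presses on something with over 40 N, if the wrist force passes 120 N, or if a joint passes its speed limit or range.

ROBOT

A 6-joint arm with a two-finger parallel gripper is mounted at the origin on the work surface. World frame = base frame: x ahead of the robot, y to its left, z up, the work surface at z = 0. Lengths are in mm, angles in rad, forces in N, time in s.
With the tool pointing down it reaches from about 350 to 975 mm from the base axis. Payload 7.1 kg.
Tool frame: the origin (TCP) lies midway between the tips of the shut fingers; the grasp point (between the pads) lies 19 mm behind it (ctrl.grip_depth is the distance from the TCP to the grasp point, in mm); z points along the fingers, y is the line along which they close (so a half turn about z gives the same grasp; the last joint's range is limited). The gripper opens to 88 mm and grips with 3 to 60 N. Pads are 20 mm wide; open, the fingers measure 115 mm over their backs; the gripper's body (75 mm by 178 mm) begins 61 mm behind the grasp point.
Start: joints at [1.122, 0.423, 1.63, -0, 1.089, -0.019], TCP at [260.398, 568.153, 192.175] pointing down, gripper open.
Joint ranges: [-3, 3], [-0.9, 2.11], [0.09, 2.58], [-1.31, 4.45], [0.11, 2.69], [-2.54, 2.54]. Speed limits (rad/s): [2.39, 2.39, 3.01, 3.14, 3.14, 3.14].

INTERFACE

Orientations are given as a rotation vector (axis times angle).
In Python, from workcell import get_obs, vision, ctrl gives the robot as it stands.
- The arm moves only by the tool step_arm, never from a script. Its argument "plan" is a list of rows, each a list of 7 numbers: the opening, from -1 (shut) to 1 (fully open), then the shift along the tool's x, y, z as a fraction of full scale, then the turn, a rotation vector about the tool's x, y, z as a fraction of full scale. In form: [[fingers, dx, dy, dz, wx, wy, wz], ...]. A call has 1 to 20 rows; each row shifts and turns the commanded pose from where the row before left it, along the tool's axes as they then stand; what a row does not reach is not made up. Full scale, the value 1, is 50 mm for a shift and 0.12 rad for a turn. A row lasts 1/8 s, in which the tool goes at most 62.5 mm and 10.7 degrees, less where a joint would pass 70% of its speed; a pose out of reach is approached as far as the arm can. A call with a number of a shift or a turn outside -1 to 1 is refused whole. A call with a gripper value outside its range is refused whole. The fingers move at their own pace and stop on an object; the grip force is fixed at half the most. Time passes only in rows, so rows that do not move let the fingers close. It gives the time, the measured TCP pose, the force, the opening and the grip force at its end, in the units of the state.
- get_obs(): the state, without advancing time (a new reading comes with each control period).
- vision.get_image(name): name is "scene" or "top" or "wrist"; returns a dict with "pixels" (400x640x3 uint8, red, green, blue), "depth" (400x640 float32, mm along the optical axis (not along the pixel's ray), 0 where there is no reading), "fx", "fy", "cx", "cy" (pixels), "k1" (the pictures are not rectified: a ray, as slopes to the right and down, at radius r is drawn at 1 + k1 r^2 times it, then the intrinsics apply), "T" (4x4, takes a point from camera to world coordinates); the wrist camera has in their place "T_tool_cam" (4x4, takes a point from camera to tool coordinates, whose origin is the TCP and whose axes are the flange's). Camera axes: x right, y down, z forward; pixel columns grow to the right and rows downward; lengths in mm; the calibration is good to about 2 mm. A picture is of the moment at which its call begins: read the wrist's pose just before it.
- ctrl.close_job(): hands the job in; it is judged then, once.
The state is a dict: "t": time; "qpos": joint angles; "qvel": joint speeds; "joint_torque": joint torques, N m; "ee_pos": TCP position; "orientation": TCP orientation; "ft_force": force on the tool from outside, world axes, zero at the start; "moment": the same for the moment, N m; "width": finger opening in mm; "grasp_force": force on a finger pad.
Only numpy, scipy, OpenCV 4.12 (cv2) and the standard library are available. Lean on these libraries where they do the work, as an engineer would, in place of code of your own. Each camera call takes 0.05 s, during which the arm holds its last target. There are 200 camera calls.

## Working session

There is one attempt and no reset: what is moved stays moved. The work goes in short steps, Python scripts to look and compute and a tool call to move; the robot and the scene stay as the last step left them, time stands still between calls to the robot, and variables do not carry over. Pictures are saved under pics/ and viewed, at most 10 in all, crops included, and the job is handed in when it is done.

Besides the shell and the picture viewer there is one more tool, called after ">>>" as name([rows], argument=value, ...), one row to a line, values as JSON. step_arm: Moves the arm, as the interface text tells. Its arguments: {"type":"object","properties":{"plan":{"type":"array","items":{"type":"array","items":{"type":"number","minimum":-1,"maximum":1}}}},"required":["plan"]}

```bash
mkdir -p pics; cat > h.py <<'E'
import numpy as np, cv2
from workcell import get_obs, vision, ctrl
from scipy.spatial.transform import Rotation as R
def grab(n):
    o=get_obs(); im=vision.get_image(n)
    if 'T' in im: T=np.array(im['T'])
    else:
        W=np.eye(4); W[:3,:3]=R.from_rotvec(o['orientation']).as_matrix(); W[:3,3]=o['ee_pos']; T=W@np.array(im['T_tool_cam'])
    return im,T
def save(n,f,crop=None,s=1):
    im,T=grab(n); np.savez('pics/'+f+'.npz',pixels=im['pixels'],depth=im['depth'],T=T,k=np.array([im[a] for a in('fx','fy','cx','cy','k1')]))
    crop_png(f,f,crop,s)
def crop_png(f,out,crop=None,s=1):
    p=np.load('pics/'+f+'.npz')['pixels'][:,:,::-1]
    if crop: p=p[crop[1]:crop[3],crop[0]:crop[2]]
    cv2.imwrite('pics/'+out+'.png',cv2.resize(p,None,fx=s,fy=s,interpolation=cv2.INTER_CUBIC))
def ray(d,u,v):
    fx,fy,cx,cy,k1=d['k']; a=np.array([(u-cx)/fx,(v-cy)/fy]); b=a.copy()
    for _ in range(20): b=a/(1+k1*(b@b))
    return np.array([b[0],b[1],1])
def pt(f,u,v,z=None):
    d=np.load('pics/'+f+'.npz'); r=ray(d,u,v); T=d['T']
    if z is None: s=d['depth'][int(round(v)),int(round(u))]
    else: s=(z-T[2,3])/(T[:3,:3]@r)[2]
    return T[:3,:3]@(r*s)+T[:3,3]
E
python3 - <<'E'
from h import *
save('top','top0'); save('scene','scene0')
print(get_obs())
a=np.vstack([cv2.imread('pics/top0.png'),cv2.imread('pics/scene0.png')]); cv2.imwrite('pics/both.png',cv2.resize(a,(480,600)))
E
```

```text
{'t': 0.1, 'qpos': array([ 1.12200219e+00,  4.23741699e-01,  1.63056903e+00,  2.15390062e-05,
        1.08860920e+00, -1.89798143e-02]), 'qvel': array([-0.00170381, -0.00274438, -0.00118882,  0.00039847, -0.0012529 ,
       -0.00083927]), 'joint_torque': array([ 1.92078842e-04, -5.45613170e+01, -2.74324805e+01,  6.44267793e-02,
        1.86969806e-02, -8.06108255e-05]), 'ee_pos': array([260.17200012, 567.70131622, 191.51115173]), 'orientation': array([-6.69911413e-01, -3.06900143e+00,  2.02094835e-03]), 'ft_force': array([-0.24814068, -0.43724451, -0.08625434]), 'moment': array([-0.01317441, -0.01534836,  0.01220695]), 'grasp_force': 0.0, 'width': 88.17345384617121}
```

View pics/top0.png

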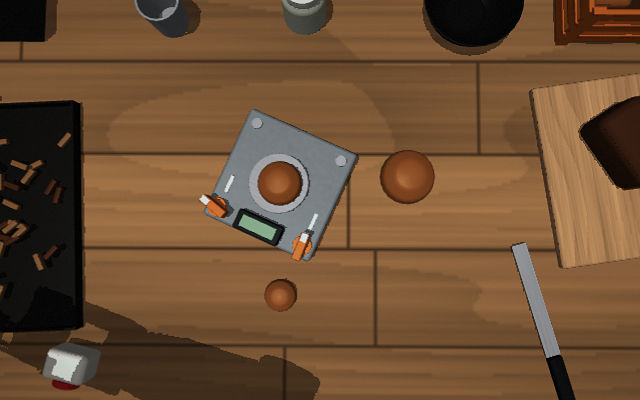

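View pics/scene0.png

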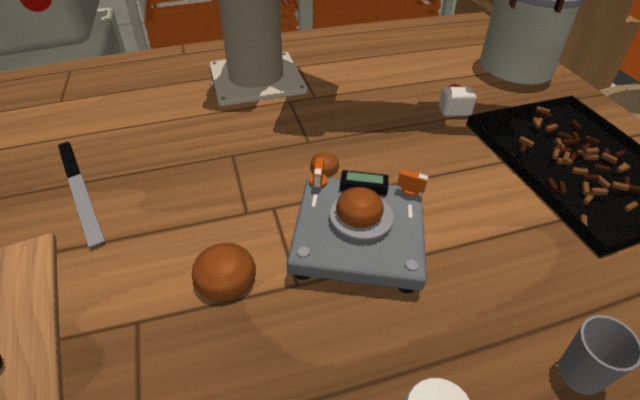

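The top picture shows the scale, with foot_a's knob at about (215,206) and its pointer off the line at (229,184). foot_b's knob is at (302,246), with its pointer on its line at (313,222). There are three rolls: big at (407,177), small at (281,295) and middle-sized at (279,183). The one on the pan is the middle-sized one, so it is the one meant. I'll confirm this in an enlarged crop.

```bash
python3 - <<'E'
from h import *
crop_png('top0','c1',(190,100,370,270),4.4/1.32)
f='top0'
for n,u,v,z in [('fix1',257,123,46),('fix2',341,160,46),('roll',279,183,None),('lineA',229,184,46),('lineB',313,222,46),('knobA',215,206,None),('knobB',302,246,None),('big',407,177,None),('small',281,295,None)]:
    print(n,pt(f,u,v,z).round(1),pt(f,u,v).round(1))
E
```

```text
fix1 [687.8  98.9  46. ] [687.2  98.5  48.7]
fix2 [625.1 -44.   46. ] [623.9 -43.7  53.6]
roll [580.2  55.3  99. ] [580.2  55.3  99. ]
lineA [583.5 144.9  46. ] [583.7 145.3  44.2]
lineB [520.2   2.6  46. ] [520.1   2.6  48.9]
knobA [544.3 158.9  84.1] [544.3 158.9  84.1]
knobB [481.2  19.2  82.4] [481.2  19.2  82.4]
big [ 596.4 -154.8   48.5] [ 596.4 -154.8   48.5]
small [396.1  56.6  30.2] [396.1  56.6  30.2]
```

View pics/c1.png

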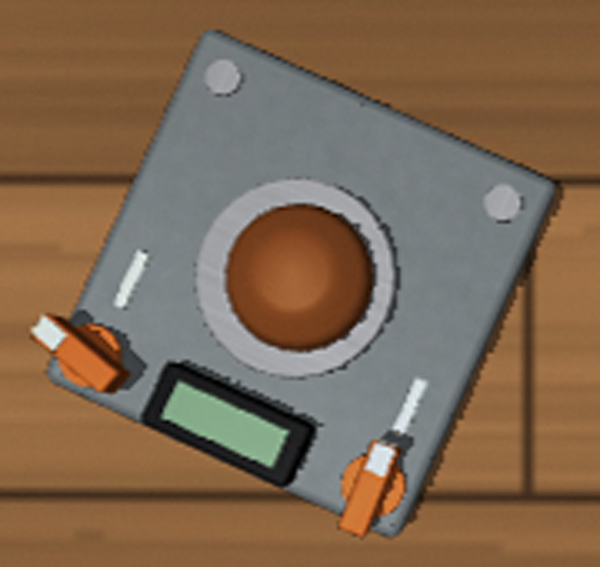

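The crop confirms that the middle-sized roll is on the pan at crop (298,278), with foot_a's knob at crop (90,355). Yaw is about -23.6°, and foot_a comes out near (544.5,160.5). Its bar is at about 56–58° in the world, so the joint is at roughly -1.38. I'll move above it.

>>> step_arm([
  [-0.2, -0.712, -0.419, 0, 0, 0, 0],
  [-0.2, -0.712, -0.419, 0, 0, 0, 0],
  [-0.2, -0.712, -0.419, 0, 0, 0, 0],
  [-0.2, -0.712, -0.419, 0, 0, 0, 0],
  [-0.2, -0.712, -0.419, 0, 0, 0, 0],
  [-0.2, -0.712, -0.419, 0, 0, 0, 0],
  [-0.2, -0.712, -0.419, 0, 0, 0, 0],
  [-0.2, -0.712, -0.419, 0, 0, 0, 0],
  [-0.2, -0.712, -0.419, 0, 0, 0, 0],
  [-0.2, -0.712, -0.419, 0, 0, 0, 0],
  [-0.2, -0.712, -0.419, 0, 0, 0, 0],
  [-0.2, -0.712, -0.419, 0, 0, 0, 0],
  [-0.2, 0, 0, 0, 0, 0, 1],
  [-0.2, 0, 0, 0, 0, 0, 1],
  [-0.2, 0, 0, 0, 0, 0, 1],
  [-0.2, 0, 0, 0, 0, 0, 1],
  [-0.2, 0, 0, 0, 0, 0, 1],
  [-0.2, 0, 0, 0, 0, 0, 1],
  [-0.2, 0, 0, 0, 0, 0, 1],
  [-0.2, 0, 0, 0, 0, 0, 1],
])

```text
t: 2.6
ee_pos: [543.7, 161.5, 191.8]
orientation: [-2.016, -2.409, 0.001]
ft_force: [0.5, -0.6, -0.3]
width: 35.1
grasp_force: 0.0
```

>>> step_arm([
  [-0.2, 0, 0, 0, 0, 0, 1],
  [-0.2, 0, 0, 0, 0, 0, 1],
  [-0.2, 0, 0, 0, 0, 0, 1],
  [-0.2, 0, 0, 0, 0, 0, 1],
  [-0.2, 0, 0, 0, 0, 0, 1],
  [-0.2, 0, 0, 0, 0, 0, 1],
  [-0.2, 0, 0, 0, 0, 0, 0.3],
  [-0.2, 0, 0, 0, 0, 0, 0],
  [-0.2, 0, 0, 0, 0, 0, 0],
])

```text
t: 3.72
ee_pos: [543.9, 161.6, 192.1]
orientation: [-2.759, -1.502, 0.0]
ft_force: [-0.0, 0.1, -0.6]
width: 34.9
grasp_force: 0.0
```

```bash
python3 - <<'E'
from h import *
save('wrist','w1'); o=get_obs(); M=R.from_rotvec(o['orientation']).as_matrix()
print(o['t'],o['ee_pos'],M.round(3),o['qpos'],o['width'])
E
```

```text
3.775 [543.95216755 161.60318107 192.14193015] [[ 0.543  0.84  -0.   ]
 [ 0.84  -0.543 -0.   ]
 [-0.    -0.    -1.   ]] [ 2.67817076e-01  3.39321446e-01  1.75911917e+00 -7.63886587e-06
  1.04324395e+00  8.41756309e-01] 35.141954286364594
```

View pics/w1.png

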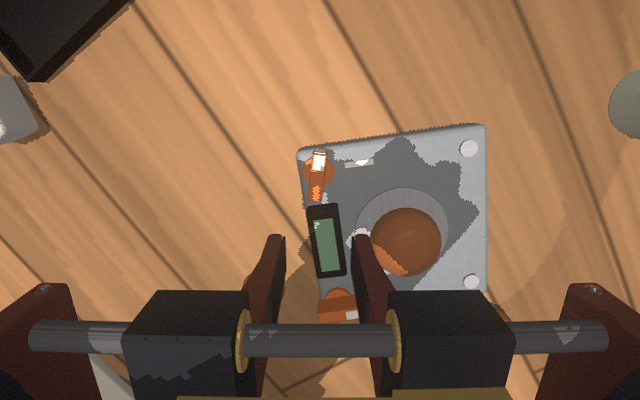

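In the wrist picture, foot_a is at (318,165) with its pointer up and 80° off its line at (360,162). foot_b is at (338,305), behind the fingers. I'll check foot_a's position from the depth and the geometry before descending.

```bash
python3 - <<'E'
from h import *
crop_png('w1','c2',(280,120,400,210),6)
for u,v,z in [(320,156,84),(316,196,84),(317,170,84),(338,305,84),(468,148,46),(471,282,46),(405,235,99)]: print((u,v),pt('w1',u,v).round(1),pt('w1',u,v,z).round(1))
d=np.load('pics/w1.npz'); T=d['T']; print(T.round(3),d['k'])
for w in ([544.5,160.5,84],[543.9,161.6,192]):
    c=np.linalg.inv(T)@np.r_[w,1]; print(c[:2]/c[2]*d['k'][:2]+d['k'][2:4])
E
```

```text
(320, 156) [559.6 181.8  83.5] [559.6 181.8  84. ]
(316, 196) [535.7 151.7  84. ] [535.7 151.7  84. ]
(317, 170) [550.1 172.2  83.4] [550.2 172.3  84. ]
(338, 305) [485.4  29.6  73. ] [489.1  36.8  84. ]
(468, 148) [687.7 101.3  48.8] [688.5 100.3  46. ]
(471, 282) [623.9 -42.6  51.5] [624.5 -47.2  46. ]
(405, 235) [587.6  77.   96.7] [587.6  78.3  99. ]
[[ 8.40000e-01 -5.16000e-01 -1.66000e-01  5.89850e+02]
 [-5.42000e-01 -8.00000e-01 -2.58000e-01  2.32133e+02]
 [ 0.00000e+00  3.07000e-01 -9.52000e-01  3.83431e+02]
 [ 0.00000e+00  0.00000e+00  0.00000e+00  1.00000e+00]] [ 3.32972074e+02  3.32972074e+02  3.17982221e+02  1.95530434e+02
 -4.87537937e-02]
[318.75239633 183.61141398]
[317.37859486 229.81220132]
```

View pics/c2.png

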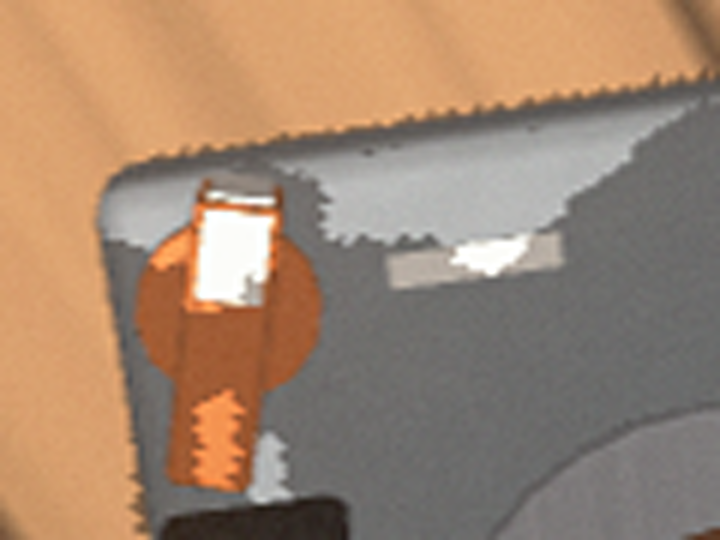

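The crop shows the bar of foot_a from (239,204) to (208,487), 45.5 mm long at 84 mm up, which fits. I'll get the centre and angle from the depth of the bar's top in both views.

```bash
cat >> h.py <<'E'
def bar(f,c,lo=77,hi=91,rad=34):
    d=np.load('pics/'+f+'.npz'); fx,fy,cx,cy,k1=d['k']; vv,uu=np.mgrid[0:400,0:640]
    K=np.array([[fx,0,cx],[0,fy,cy],[0,0,1]])
    P=[]
    for u,v in zip(uu.ravel(),vv.ravel()):
        s=d['depth'][v,u]
        if s<=0: continue
        p=d['T'][:3,:3]@(np.array([(u-cx)/fx,(v-cy)/fy,1])*s)+d['T'][:3,3]
        if np.hypot(*(p[:2]-c))<rad+10:
            p=pt(f,u,v)
            if np.hypot(*(p[:2]-c))<rad and lo<p[2]<hi: P.append(p)
    P=np.array(P); (x,y),(w,h),a=cv2.minAreaRect(P[:,:2].astype(np.float32))
    m=P[:,:2].mean(0); e,V=np.linalg.eigh(np.cov((P[:,:2]-m).T)); v=V[:,1]
    print(f,len(P),'rect',round(x,1),round(y,1),round(w,1),round(h,1),round(a,1),'mean',m.round(1),'pca',round(np.degrees(np.arctan2(v[1],v[0])),1),'z',P[:,2].mean().round(1))
E
python3 - <<'E'
from h import *
for f in('top0','w1'):
    bar(f,np.array([545,162.])); 
bar('top0',np.array([482,19.]))
E
```

```text
Still running in the background as job /tmp/bash_jobs.1000/d8438c70974a (pid 587). You'll get a notice when it ends.
```

```bash
kill -- -$(cat /tmp/bash_jobs.1000/d8438c70974a/pid); cat >> h.py <<'E'
def bar(f,c,lo=77,hi=91,rad=34):
    d=np.load('pics/'+f+'.npz'); fx,fy,cx,cy,k1=d['k']; T=d['T']; D=d['depth']; vv,uu=np.mgrid[0:400,0:640]
    a=np.stack([(uu-cx)/fx,(vv-cy)/fy],-1); b=a
    for _ in range(20): b=a/(1+k1*(b**2).sum(-1,keepdims=True))
    P=np.dstack([b*D[...,None],D])@T[:3,:3].T+T[:3,3]
    P=P[(D>0)&(np.hypot(P[...,0]-c[0],P[...,1]-c[1])<rad)&(P[...,2]>lo)&(P[...,2]<hi)]
    (x,y),(w,h),an=cv2.minAreaRect(P[:,:2].astype(np.float32))
    m=P[:,:2].mean(0); e,V=np.linalg.eigh(np.cov((P[:,:2]-m).T)); v=V[:,1]
    print(f,len(P),'rect',round(x,1),round(y,1),round(w,1),round(h,1),round(an,1),'mean',m.round(1),'pca',round(np.degrees(np.arctan2(v[1],v[0])),1),'z',P[:,2].mean().round(1))
E
timeout 60 python3 - <<'E'
from h import *
for f in('top0','w1'):
    bar(f,np.array([545,162.])); 
bar('top0',np.array([482,19.]))
E
```

```text
top0 266 rect 545.3 165.4 47.7 14.3 51.1 mean [544.8 164. ] pca 50.9 z 83.5
w1 727 rect 545.6 166.5 46.7 14.0 51.0 mean [546.2 167.3] pca 50.8 z 83.2
top0 259 rect 481.5 22.4 14.0 46.5 68.4 mean [481.5  22.3] pca 158.3 z 83.5
```

The bar centre is about (545.5,166), at 51°, 46.7 x 14 mm and 83.4 mm up, which matches the sizes given. With yaw at -24°, foot_a is at about -1.31 rad. I'll align, descend and grip.

>>> step_arm([
  [-0.2, 0.09, -0.02, 0, 0, 0, 0],
  [-0.2, 0, 0, 0, 0, 0, 0.89],
  [-0.2, 0, 0, 0.6, 0, 0, 0],
  [-0.2, 0, 0, 0.6, 0, 0, 0],
  [-0.2, 0, 0, 0.6, 0, 0, 0],
  [-0.2, 0, 0, 0.5, 0, 0, 0],
  [-0.2, 0, 0, 0.3, 0, 0, 0],
  [-0.2, 0, 0, 0.04, 0, 0, 0],
  [-0.2, 0, 0, 0, 0, 0, 0],
])

```text
t: 4.9
ee_pos: [546.1, 166.1, 60.8]
orientation: [2.836, 1.351, 0.001]
ft_force: [-0.0, 0.5, -0.5]
width: 35.2
grasp_force: 0.0
```

>>> step_arm([
  [-0.4, 0, 0, 0, 0, 0, 0],
  [-0.6, 0, 0, 0, 0, 0, 0],
  [-0.7, 0, 0, 0, 0, 0, 0],
  [-0.8, 0, 0, 0, 0, 0, 0],
  [-1, 0, 0, 0, 0, 0, 0],
  [-1, 0, 0, 0, 0, 0, 0],
])

```text
t: 5.65
ee_pos: [545.6, 165.9, 60.2]
orientation: [-2.836, -1.351, 0.0]
ft_force: [-0.4, 0.5, 0.1]
width: 0.2
grasp_force: 0.0
```

The fingers shut on nothing, so I need to look.

```bash
python3 - <<'E'
from h import *
save('wrist','w2'); save('top','top2'); save('scene','scene2')
p=[cv2.resize(cv2.imread(f'pics/{n}.png')[b:d,a:c],(400,300)) for n,a,b,c,d in [('w2',160,60,560,360),('top2',150,80,350,230),('scene2',280,100,480,250)]]
p.append(cv2.resize(cv2.imread('pics/top0.png')[80:230,150:350],(400,300)))
cv2.imwrite('pics/m2.png',np.vstack([np.hstack(p[:2]),np.hstack(p[2:])]))
print(get_obs()['ee_pos'])
E
```

```text
[545.55335327 165.92342496  60.12756306]
```

View pics/m2.png

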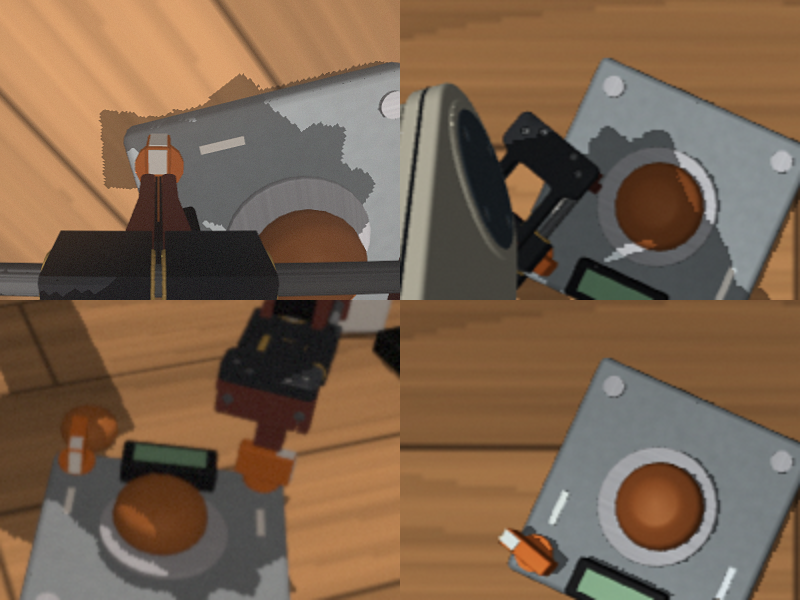

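The wrist and scene crops show the shut fingers at the bar, with the bar itself undisturbed. I'll check from depth where the fingertips really are.

```bash
python3 - <<'E'
from h import *
np.set_printoptions(suppress=True)
for f in('w2','scene2'):
    d=np.load('pics/'+f+'.npz'); T=d['T']; fx,fy,cx,cy,k1=d['k']
    c=np.linalg.inv(T)@np.r_[545.55,165.9,60.1,1]; print(f,'TCP px',(c[:2]/c[2]*[fx,fy]+[cx,cy]).round(1))
    P=[(318,y) for y in range(190,300,8)] if f=='w2' else [(280+264/2,100+y/2) for y in range(80,200,8)]
    for u,v in P: print((u,v),pt(f,u,v).round(0),d['pixels'][int(v),int(u)])
bar('w2',np.array([545.5,166.]))
E
```

```text
w2 TCP px [317.3 230. ]
(318, 190) [558. 181.  39.] [102 100  98]
(318, 198) [561. 184.  68.] [138 130 122]
(318, 206) [561. 184.  81.] [133  90  63]
(318, 214) [558. 181.  83.] [175 168 156]
(318, 222) [555. 177.  83.] [176 166 157]
(318, 230) [552. 174.  84.] [175 163 156]
(318, 238) [552. 173.  93.] [96 60 37]
(318, 246) [552. 173. 102.] [96 59 34]
(318, 254) [552. 173. 111.] [95 56 34]
(318, 262) [551. 172. 115.] [97 59 38]
(318, 270) [549. 169. 117.] [96 58 38]
(318, 278) [547. 167. 118.] [95 56 33]
(318, 286) [545. 164. 119.] [32 28 23]
(318, 294) [542. 161. 120.] [23 22 20]
scene2 TCP px [411.2 184.5]
(412.0, 140.0) [614. 109. 210.] [23 21 23]
(412.0, 144.0) [615. 110. 204.] [26 25 27]
(412.0, 148.0) [613. 112. 196.] [65 37 28]
(412.0, 152.0) [610. 116. 186.] [63 29 24]
(412.0, 156.0) [610. 117. 180.] [65 32 31]
(412.0, 160.0) [611. 117. 174.] [65 32 25]
(412.0, 164.0) [551. 157. 110.] [61 33 25]
(412.0, 168.0) [551. 158. 102.] [66 34 30]
(412.0, 172.0) [551. 159.  94.] [62 29 22]
(412.0, 176.0) [551. 161.  85.] [129  64  24]
(412.0, 180.0) [551. 162.  76.] [121  61  20]
(412.0, 184.0) [551. 164.  67.] [121  59  18]
(412.0, 188.0) [554. 164.  61.] [122  60  24]
(412.0, 192.0) [558. 163.  55.] [120  59  19]
(412.0, 196.0) [563. 162.  51.] [98 67 49]
w2 808 rect 554.8 178.1 17.9 16.4 52.5 mean [555.8 178.7] pca 49.7 z 83.3
```

```bash
python3 - <<'E'
from h import *
np.set_printoptions(suppress=True)
d=np.load('pics/w1.npz')
D=d['depth']
for v in range(232,262,3):
  print(v,[ (u,*pt('w1',u,v).round(0)) for u in (270,276,280,357,362,367)])
print(ctrl.grip_depth)
E
```

```text
232 [(270, np.float64(446.0), np.float64(120.0), np.float64(-1.0)), (276, np.float64(452.0), np.float64(116.0), np.float64(-1.0)), (280, np.float64(456.0), np.float64(113.0), np.float64(-2.0)), (357, np.float64(546.0), np.float64(89.0), np.float64(61.0)), (362, np.float64(551.0), np.float64(85.0), np.float64(60.0)), (367, np.float64(555.0), np.float64(82.0), np.float64(59.0))]
235 [(270, np.float64(529.0), np.float64(184.0), np.float64(223.0)), (276, np.float64(531.0), np.float64(182.0), np.float64(223.0)), (280, np.float64(533.0), np.float64(181.0), np.float64(223.0)), (357, np.float64(567.0), np.float64(159.0), np.float64(223.0)), (362, np.float64(570.0), np.float64(158.0), np.float64(223.0)), (367, np.float64(572.0), np.float64(156.0), np.float64(223.0))]
238 [(270, np.float64(530.0), np.float64(184.0), np.float64(228.0)), (276, np.float64(532.0), np.float64(182.0), np.float64(227.0)), (280, np.float64(534.0), np.float64(181.0), np.float64(227.0)), (357, np.float64(567.0), np.float64(159.0), np.float64(227.0)), (362, np.float64(569.0), np.float64(158.0), np.float64(227.0)), (367, 
[... 2099 characters left out ...]
.float64(180.0), np.float64(245.0)), (280, np.float64(534.0), np.float64(179.0), np.float64(244.0)), (357, np.float64(565.0), np.float64(159.0), np.float64(244.0)), (362, np.float64(567.0), np.float64(160.0), np.float64(247.0)), (367, np.float64(569.0), np.float64(158.0), np.float64(246.0))]
259 [(270, np.float64(532.0), np.float64(183.0), np.float64(250.0)), (276, np.float64(534.0), np.float64(181.0), np.float64(250.0)), (280, np.float64(535.0), np.float64(179.0), np.float64(247.0)), (357, np.float64(564.0), np.float64(160.0), np.float64(247.0)), (362, np.float64(567.0), np.float64(159.0), np.float64(249.0)), (367, np.float64(569.0), np.float64(158.0), np.float64(249.0))]
18.700000000000003
```

With the TCP reported at 192, the fingertips show at z ≈ 221, and the scene camera agrees. So the real tips are about 28 mm short of the reported TCP, and the fingers closed just above the bar. The gripper's body bottom showed at z ≈ 174, so it stays clear of the roll. I'll open, go down 27 mm in small steps and grip again.

>>> step_arm([
  [-0.2, 0, 0, 0, 0, 0, 0],
  [-0.2, 0, 0, 0, 0, 0, 0],
  [-0.2, 0, 0, 0, 0, 0, 0],
  [-0.2, 0, 0, 0, 0, 0, 0],
  [-0.2, 0, 0, 0.14, 0, 0, 0],
  [-0.2, 0, 0, 0.14, 0, 0, 0],
  [-0.2, 0, 0, 0, 0, 0, 0],
])

```text
t: 6.68
ee_pos: [544.9, 165.7, 45.3]
orientation: [-2.836, -1.351, 0.003]
ft_force: [-0.2, 0.1, 0.3]
width: 35.0
grasp_force: 0.0
```

>>> step_arm([
  [-0.2, 0, 0, 0.12, 0, 0, 0],
  [-0.2, 0, 0, 0.12, 0, 0, 0],
  [-0.2, 0, 0, 0, 0, 0, 0],
])

```text
t: 7.05
ee_pos: [545.1, 165.8, 33.5]
orientation: [-2.836, -1.351, 0.002]
ft_force: [0.9, -0.1, 0.6]
width: 35.3
grasp_force: 0.0
```

>>> step_arm([
  [-0.4, 0, 0, 0, 0, 0, 0],
  [-0.5, 0, 0, 0, 0, 0, 0],
  [-0.6, 0, 0, 0, 0, 0, 0],
  [-0.7, 0, 0, 0, 0, 0, 0],
  [-1, 0, 0, 0, 0, 0, 0],
  [-1, 0, 0, 0, 0, 0, 0],
])

```text
t: 7.8
ee_pos: [545.8, 165.9, 34.4]
orientation: [2.836, 1.351, 0.001]
ft_force: [0.0, -1.2, 2.9]
width: 13.8
grasp_force: 30.0
```

The bar is gripped (13.8 mm, 30 N). I'll turn it clockwise, in two parts.

>>> step_arm([
  [-1, 0, 0, 0, 0, 0, 0.6],
  [-1, 0, 0, 0, 0, 0, 0.6],
  [-1, 0, 0, 0, 0, 0, 0.6],
  [-1, 0, 0, 0, 0, 0, 0.6],
  [-1, 0, 0, 0, 0, 0, 0.6],
  [-1, 0, 0, 0, 0, 0, 0.6],
  [-1, 0, 0, 0, 0, 0, 0.6],
  [-1, 0, 0, 0, 0, 0, 0.6],
  [-1, 0, 0, 0, 0, 0, 0.6],
  [-1, 0, 0, 0, 0, 0, 0.6],
  [-1, 0, 0, 0, 0, 0, 0],
])

```text
t: 9.18
ee_pos: [546.0, 164.9, 34.0]
orientation: [3.129, 0.265, 0.001]
ft_force: [1.4, -5.8, -0.4]
width: 13.6
grasp_force: 30.0
```

```bash
python3 - <<'E'
from h import *
o=get_obs(); print(o['moment'],o['ft_force'],o['qpos'])
E
```

```text
[-1.26084162 -0.42601705 -0.01629211] [ 1.40869026 -5.79668298 -0.38213105] [ 0.27329042  0.56955992  1.83984596 -0.00207448  0.73192534  1.6769367 ]
```

>>> step_arm([
  [-1, 0, 0, 0, 0, 0, 0.6],
  [-1, 0, 0, 0, 0, 0, 0.6],
  [-1, 0, 0, 0, 0, 0, 0.6],
  [-1, 0, 0, 0, 0, 0, 0.6],
  [-1, 0, 0, 0, 0, 0, 0.6],
  [-1, 0, 0, 0, 0, 0, 0.6],
  [-1, 0, 0, 0, 0, 0, 0.6],
  [-1, 0, 0, 0, 0, 0, 0.6],
  [-1, 0, 0, 0, 0, 0, 0.1],
  [-1, 0, 0, 0, 0, 0, 0],
  [-1, 0, 0, 0, 0, 0, 0],
])

```text
t: 10.55
ee_pos: [546.4, 164.4, 33.9]
orientation: [3.072, -0.652, 0.002]
ft_force: [3.3, -9.5, -2.9]
width: 13.7
grasp_force: 30.0
```

```bash
python3 - <<'E'
from h import *
o=get_obs(); print(o['moment'],o['ft_force'],o['qpos'])
save('wrist','w3',(200,80,560,320),2)
E
```

```text
[-1.32702501 -0.78617529  0.22114295] [ 3.27078059 -9.46628762 -2.86031129] [ 0.27265424  0.569902    1.83974303 -0.00301118  0.73132781  2.26390367]
```

View pics/w3.png

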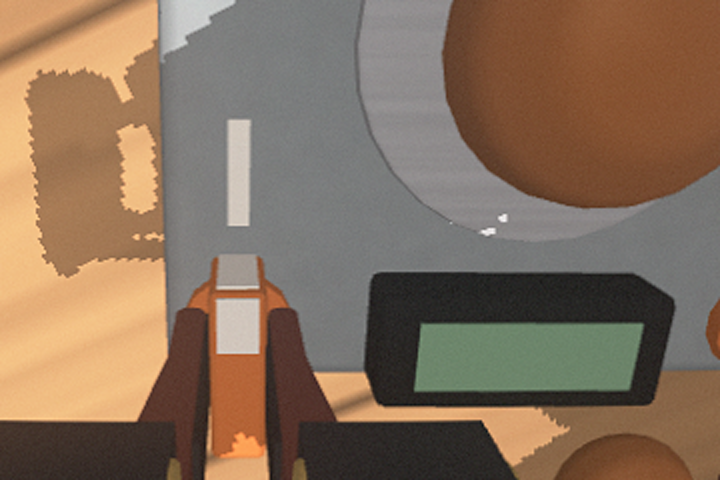

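The wrist crop shows the pointer at (238,275) lined up and parallel with the white line at (238,172), with the roll on the pan. The read-out's edge at x=368 is near the right finger, so I'll open only a little, to 24 mm, and rise.

>>> step_arm([
  [-0.6, 0, 0, 0, 0, 0, 0],
  [-0.45, 0, 0, 0, 0, 0, 0],
  [-0.45, 0, 0, 0, 0, 0, 0],
  [-0.45, 0, 0, -0.2, 0, 0, 0],
  [-0.45, 0, 0, -0.5, 0, 0, 0],
  [-0.45, 0, 0, -0.8, 0, 0, 0],
  [-0.45, 0, 0, -0.9, 0, 0, 0],
  [-0.45, 0, 0, -0.9, 0, 0, 0],
  [-0.45, -0.8, 0, 0, 0, 0, 0],
  [-0.45, -0.8, 0, 0, 0, 0, 0],
  [-0.45, -0.8, 0, 0, 0, 0, 0],
  [-0.45, 0, 0, 0, 0, 0, 0],
  [-0.45, 0, 0, 0, 0, 0, 0],
])

```text
t: 12.22
ee_pos: [436.8, 215.0, 199.9]
orientation: [-3.072, 0.652, -0.002]
ft_force: [-0.3, -0.4, 0.2]
width: 24.0
grasp_force: 0.0
```

```bash
python3 - <<'E'
from h import *
save('top','top4',(190,100,370,270),3.3); save('wrist','w4'); save('scene','s4')
cv2.imwrite('pics/m4.png',np.hstack([cv2.resize(cv2.imread('pics/top4.png'),(400,378)),cv2.resize(cv2.imread('pics/w4.png')[0:400,120:543],(400,378))]))
o=get_obs();print(o['t'],o['ft_force'],o['width'],o['ee_pos'])
np.set_printoptions(suppress=True)
for f in('top4','w4'):
    for c in([546,165],[482,22]):
        try: bar(f,np.array(c,float))
        except Exception as e: print(f,c,'none')
def plane(f):
    d=np.load('pics/'+f+'.npz'); fx,fy,cx,cy,k1=d['k']; T=d['T']; D=d['depth']; vv,uu=np.mgrid[0:400,0:640]
    a=np.stack([(uu-cx)/fx,(vv-cy)/fy],-1); b=a
    for _ in range(20): b=a/(1+k1*(b**2).sum(-1,keepdims=True))
    P=np.dstack([b*D[...,None],D])@T[:3,:3].T+T[:3,3]
    def fit(m):
        Q=P[m&(D>0)]; A=np.c_[Q[:,:2]-[583,60],np.ones(len(Q))]
        for _ in range(3):
            s,*_=np.linalg.lstsq(A,Q[:,2],rcond=None); r=abs(A@s-Q[:,2]); k=r<3; A=A[k];Q=Q[k]
        return s.round(4),len(Q)
    c,s=np.cos(np.radians(-24)),np.sin(np.radians(-24)); X=P[...,0]-583;Y=P[...,1]-60
    x=c*X+s*Y; y=-s*X+c*Y
    print(f,'scale',fit((abs(x)<92)&(abs(y)<92)&(np.hypot(x,y)>55)&(P[...,2]>35)&(P[...,2]<52)),'bench',fit((np.maximum(abs(x),abs(y))>120)&(np.maximum(abs(x),abs(y))<220)&(P[...,2]<12)))
for f in('top0','top4','w1','w4'): plane(f)
E
```

```text
12.375 [-0.47398539 -0.45488045  0.90607642] 23.77751057566635 [436.95063494 214.56197677 199.36452891]
top4 268 rect 546.3 161.9 14.5 46.4 66.6 mean [546.1 161.5] pca 156.0 z 83.0
top4 255 rect 482.3 20.1 13.9 46.5 68.5 mean [482.3  20. ] pca 158.4 z 83.4
w4 852 rect 546.7 163.1 12.8 45.4 65.7 mean [546.9 163.3] pca 155.9 z 82.7
w4 1000 rect 483.5 21.1 14.9 47.5 67.9 mean [483.7  22.3] pca 159.0 z 82.4
top0 scale (array([ 0.0128, -0.0306, 45.5104]), 6745) bench (array([-0.0006, -0.0005, -0.5812]), 38173)
top4 scale (array([ 0.0013, -0.0017, 45.3367]), 6657) bench (array([-0.0007, -0.0006, -0.5741]), 38235)
w1 scale (array([ 0.0138, -0.0321, 45.0375]), 12505) bench (array([-0.0003, -0.0008, -1.0593]), 66815)
w4 scale (array([ 0.0034, -0.0024, 44.9885]), 5635) bench (array([ 0.    , -0.001 , -1.0744]), 45887)
```

View pics/m4.png

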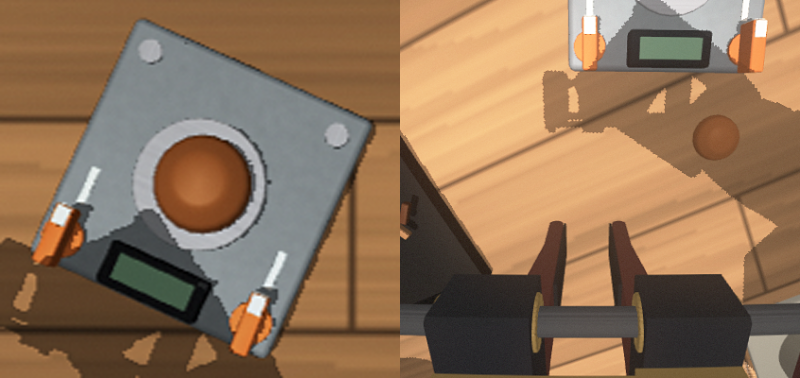

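In the left crop both pointers meet their lines, and the roll sits in the middle of the pan. The scale's tilt against the bench is about 0.002 rad, foot_a is at about 0, and the scale has shifted only 1–3 mm. The gripper is clear of everything, so I'm handing in.

```bash
python3 -c "
from workcell import ctrl
print(ctrl.close_job())"
```

```text
the job is handed in; nothing more can be done
None
```

I turned foot_a's knob clockwise onto its line and handed the job in at about 12.4 s. At the last look the scale was level to about 0.002 rad, foot_b was still on its line, the roll lay mid-pan and the gripper was clear; no verdict was returned.

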